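# Pull the blue sample tray out of the rack with the hook

### The arm

A 6-joint arm with a two-finger parallel gripper is mounted at the origin on the work surface. World frame = base frame: x ahead of the robot, y to its left, z up, the work surface at z = 0. Lengths are in m, angles in rad, forces in N, time in s.
With the tool pointing down it reaches from about 0.325 to 0.775 m from the base axis. Payload 9.3 kg.
Tool frame: the origin (TCP) lies at the very end of the fingers, on their centre line; the grasp point (between the pads) lies r.grip_depth behind it (r.grip_depth is the distance from the TCP to the grasp point, in m); z points along the fingers, y is the direction in which the jaws open and shut (so a half turn about z gives the same grasp; the last joint's range is limited). The gripper opens to 85 mm and grips with 20 to 120 N. Pads are 22 mm wide; open, the fingers measure 114 mm over their backs; the gripper's body (76 mm by 85 mm) begins 54 mm behind the grasp point. The pads swing forward as they close: fully open they stand 13 mm farther back than shut.
Start: joints at [1.033, 0.259, 0.021, 1.334, 0, 1.418], TCP at [0.206, 0.51, 0.231] pointing down, gripper open.
Joint ranges: [-3.04, 3.04], [-0.91, 1.82], [-1.04, 1.36], [-1.92, 1.95], [-1.52, 1.45], [-3.14, 3.14]. Speed limits (rad/s): [2.22, 2.22, 2.79, 3.14, 3.14, 3.14].

### API

Orientations are given as a unit quaternion [x, y, z, w].
In Python, from station import r gives the robot as it stands.
- The arm moves only by the tool send_rows, never from a script. Its argument "deltas" is one flat list of numbers, 7 for each row, row after row: the shift along the tool's x, y, z in units of 40 mm (1.0 is 40 mm), then the turn, a rotation vector about the tool's x, y, z in units of 5 degrees (1.0 is 5 degrees), then the closure, from -1 (fully open) to 1 (shut). In form: [dx, dy, dz, rx, ry, rz, fingers, dx, dy, dz, rx, ry, rz, fingers, ...]. A call has 1 to 8 rows; each row shifts and turns the commanded pose from where the row before left it, along the tool's axes as they then stand; what a row does not reach is not made up. A row lasts 1/12 s, in which the tool goes at most 41.7 mm and 7.16 degrees, less where a joint would pass 70% of its speed; a pose out of reach is approached as far as the arm can. A call is refused whole if a number of a shift passes 1 or a number of a turn 1, either way. A call with a gripper value outside its range is refused whole. The fingers move at their own pace and stop on an object; "newtons" is the grip in N (left out, the last holds). Time passes only in rows, so rows that do not move let the fingers close. It gives the time, the measured TCP pose, the force and the opening at its end, in the units of the state.
- r.get_state(): the state, without advancing time (a new reading comes with each control period).
- r.camera(name): name is "scene" or "top" or "wrist"; returns a dict with "image" (400x640x3 uint8, red, green, blue), "fovy" (degrees; the focal length in pixels is half the picture's height over the tangent of half this angle, whatever the lens; pixels are square), "cx", "cy" (the principal point, pixels), "distortion" ([k1, k2, p1, p2, k3] as OpenCV has them; the pictures are not rectified), "R" (3x3) and "t" (3): a world point X has camera coordinates R X + t; the wrist camera has in their place "T_tool_cam" (4x4, takes a point from camera to tool coordinates, whose origin is the TCP and whose axes are the flange's). Camera axes: x right, y down, z forward; pixel columns grow to the right and rows downward; lengths in m; the calibration is good to about 2 mm. A picture is of the moment at which its call begins: read the wrist's pose just before it. There is no depth.
- r.hand_in(): hands the job in, once; it reports no verdict.
The state is a dict: "time_s": time; "joint_positions": joint angles; "joint_velocities": joint speeds; "tau": joint torques, N m; "eef_pos": TCP position; "orientation": TCP orientation; "ft_force": force on the tool from outside, world axes, zero at the start; "wrist_torque": the same for the moment, N m; "finger_gap": opening from 0.0 (shut) to 1.0 (fully open).
Only numpy, scipy, OpenCV 4.12 (cv2) and the standard library are available. Lean on these libraries where they do the work, as an engineer would, in place of code of your own. Each camera call takes 0.05 s, during which the arm holds its last target. There are 200 camera calls.

### The job

Samples here are dusty, so trays are only handled with the hook: pick up the yellow-handled hook, drop its prong into the pull ring of the blue tray and drag that tray out until all of it is clear in front of its rack. Then lift the hook out of the ring and stand it upright on the open bench, well away from the tray, and let go. Do not touch the blue tray with the gripper or arm, and leave the white and the grey tray where they are in the rack.

Things in the scene. Friction and masses are not known exactly. Their poses are not given: they have to be found in the camera images.
- hook_grip (a point): Centre of the hook tool's yellow handle, a block 90 (x) x 30 (y) x 50 mm high standing loose on the bench on its 90 x 30 face; grip it across the 30 mm. x points along the tool to the prong, z up. A steel shaft 8 mm thick leaves its front end 15 mm above this point, runs to x = 80 mm and turns straight down as a prong 8 mm thick. Tool 0.18 kg
- hook_tip (a point): Lower end of the hook's prong: 80 mm ahead (x) of the handle's centre and 22 mm below it, so 3 mm above the handle's underside. Axes as for the handle
- tray_blue: Blue open tray 90 (x) x 80 (y) x 38 mm high, 0.25-0.5 kg, sliding on the bench in a rack lane; two white vials in it rise to 66 mm. Origin: centre of its underside; x points into the rack, z up. A flat-lying steel pull ring sticks out in front: its centre at x = -69, y = 0, z = 28 mm, opening 36 mm across, wire 6 mm thick, 50 mm across outside
- tray_white: White tray, same size, axes and ring as the blue one, standing in another lane of the rack; holds an amber jar. To be left alone
- tray_grey: Grey tray, same size, axes and ring as the blue one, standing in another lane of the rack; holds two clear vials. To be left alone
- rack: Low dark grey steel rack fixed to the bench: three lanes at y = -94, 0, 94 mm, 88 mm wide, 78 mm deep, open on top and at the mouth, no floor; walls 6 mm thick, 36 mm high at most. One tray per lane, any order. Origin: middle of the mouth line, bench level; x points into the lanes, trays come out to -x; z up. A tray is clear when its origin is over 47 mm in front of the mouth
Mind the look-alikes: they are no part of the job. Of the things that look like the part that bears hook_grip, take the one that is farthest to the robot's right at the start.

How it is judged:
By the outcome, as a careful person would: the job done as asked, in the order asked, and still so for the second after the job is handed in, with the robot touching nothing.
It also fails if it takes over 54 s, if anything falls off the work surface, if the arm or the gripper's body presses on something with over 40 N, if the wrist force passes 120 N, or if a joint passes its speed limit or range.

## Working session

There is one attempt and no reset: what is moved stays moved. The work goes in short steps, Python scripts to look and compute and a tool call to move; the robot and the scene stay as the last step left them, time stands still between calls to the robot, and variables do not carry over. Pictures are saved under pics/ and viewed, about 8 in all and at most 12, crops included, and the job is handed in when it is done.

Besides the shell and the picture viewer there is one more tool, called after "Emit:" as name(argument=value, ...) on one line, values as JSON. send_rows: Moves the arm, as the interface text tells. Its arguments: {"type":"object","properties":{"deltas":{"type":"array","items":{"type":"number"}},"newtons":{"type":"number"}},"required":["deltas"]}

```bash
mkdir -p pics; cat > h.py <<'E'
from station import r
import numpy as np, cv2
from scipy.spatial.transform import Rotation as Ro
def cam(name):
    s=r.get_state(); c=r.camera(name)
    f=200/np.tan(np.radians(c["fovy"])/2)
    c["K"]=np.array([[f,0,c["cx"]],[0,f,c["cy"]],[0,0,1]]); c["d"]=np.array(c["distortion"],float)
    if "R" not in c:
        T=np.eye(4);T[:3,:3]=Ro.from_quat(s["orientation"]).as_matrix();T[:3,3]=s["eef_pos"]
        W=np.linalg.inv(T@np.array(c["T_tool_cam"]));c["R"]=W[:3,:3];c["t"]=W[:3,3]
    c["R"]=np.array(c["R"]);c["t"]=np.array(c["t"]);return c
def ray(c,px):
    u=cv2.undistortPoints(np.array(px,float).reshape(-1,1,2),c["K"],c["d"]).reshape(-1,2)
    d=np.c_[u,np.ones(len(u))]@c["R"]; return -c["R"].T@c["t"],d
def onz(c,px,z):
    o,d=ray(c,px); return o+d*((z-o[2])/d[:,2])[:,None]
def tri(c1,p1,c2,p2):
    o1,d1=ray(c1,[p1]);o2,d2=ray(c2,[p2]);A=np.c_[d1[0],-d2[0]]
    k=np.linalg.lstsq(A,o2-o1,rcond=None)[0];a=o1+k[0]*d1[0];b=o2+k[1]*d2[0];return (a+b)/2,np.linalg.norm(a-b)
def proj(c,X):
    return cv2.projectPoints(np.array(X,float).reshape(-1,1,3),cv2.Rodrigues(c["R"])[0],c["t"],c["K"],c["d"])[0].reshape(-1,2)
def save(c,n): cv2.imwrite("pics/"+n+".png",c["image"][:,:,::-1])
E
python3 - <<'E'
from h import *
import pickle
D={n:cam(n) for n in("scene","top")}
for n in D: save(D[n],n)
pickle.dump(D,open("d.pkl","wb"))
s=r.get_state();print(s,r.grip_depth)
for n in D:print(n,-D[n]["R"].T@D[n]["t"],D[n]["fovy"])
E
```

```text
{'time_s': 0.1, 'joint_positions': array([1.03337020e+00, 2.59156485e-01, 2.08244266e-02, 1.33369679e+00,
       1.04916168e-06, 1.41815730e+00]), 'joint_velocities': array([ 1.36032213e-03, -7.89525003e-04,  2.12719079e-03,  1.87972487e-05,
        9.41522561e-05, -1.24092857e-03]), 'tau': array([ 5.65974478e-03, -5.56694698e+01,  3.45068872e+01,  1.17207409e-02,
       -1.06581983e-04,  1.06333442e-05]), 'eef_pos': array([0.20634138, 0.50955262, 0.23071023]), 'orientation': array([ 1.91208795e-01,  9.81549192e-01, -5.79764743e-04, -2.08930289e-04]), 'ft_force': array([ 0.25663332, -0.05937084,  0.66073152]), 'wrist_torque': array([ 0.02451405, -0.05399488,  0.01195782]), 'finger_gap': 1.0021454319241228} 0.0187
scene [ 0.96388086 -0.46098024  0.7874933 ] 46.481479307410375
top [ 0.48848126 -0.02583158  0.86667836] 56.81272352827985
```

View pics/scene.png

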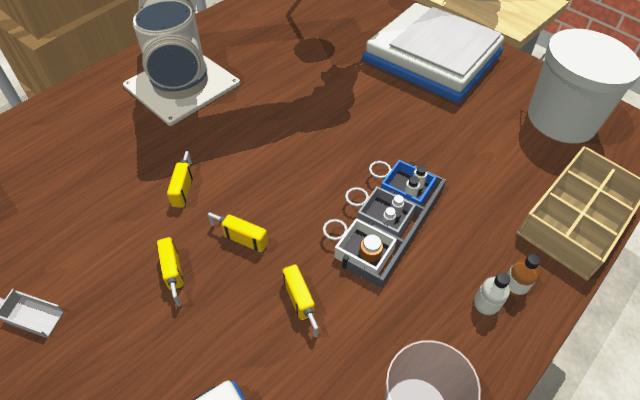

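View pics/top.png

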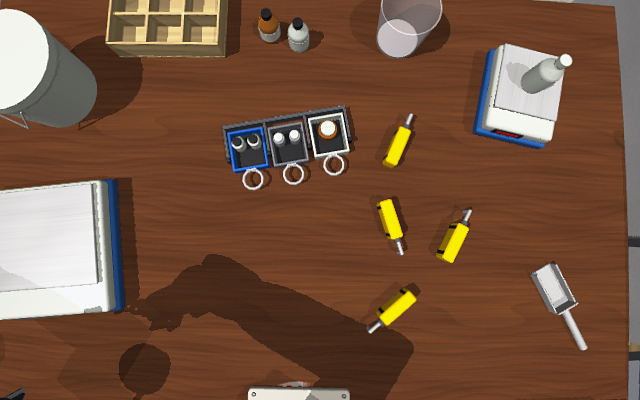

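The scene view shows four yellow hooks, around (180,185), (245,232), (170,265) and (300,292). The rack has blue, grey and white trays, with blue farthest from the camera at (410,180). In the top view the hooks are at (398,146), (391,220), (454,240) and (397,305), and the blue tray is at (248,150). The base is at the bottom, so the robot's right is the right of the image.

```bash
python3 - <<'E'
from h import *
import pickle
D=pickle.load(open("d.pkl","rb"))
print(proj(D["scene"],[[0,0,0]]),proj(D["top"],[[0,0,0]]))
def blobs(c):
    h=cv2.cvtColor(c["image"],cv2.COLOR_RGB2HSV);m=cv2.inRange(h,(24,180,90),(34,255,255))
    m=cv2.morphologyEx(m,cv2.MORPH_CLOSE,np.ones((5,5)))
    cs=cv2.findContours(m,0,2)[0];return [k for k in cs if cv2.contourArea(k)>100]
for n in D:
    for k in blobs(D[n]):
        q=cv2.minAreaRect(k);ct=np.array(q[0]);b=cv2.boxPoints(q)
        w=onz(D[n],b,.05 if n=="top" else .035)
        e=[w[1]-w[0],w[2]-w[1]];e=sorted(e,key=np.linalg.norm)
        print(n,ct.round(1),cv2.contourArea(k),w.mean(0).round(4),[np.linalg.norm(x).round(4) for x in e],np.degrees(np.arctan2(e[1][1],e[1][0])).round(1))
c=D["top"]["image"]
z=np.vstack([cv2.resize(c[190:280,400:500],None,fx=5,fy=5,interpolation=2)])
z2=cv2.resize(c[100:200,215:365],None,fx=5,fy=5,interpolation=2)
cv2.imwrite("pics/hook.png",z[:,:,::-1]);cv2.imwrite("pics/rack.png",z2[:,:,::-1])
E
```

```text
[[181.09235108  83.88810287]] [[297.49168214 437.34449875]]
scene [298.4 291.6] 773.5 [ 0.6766 -0.2148  0.035 ] [np.float64(0.0348), np.float64(0.1063)] -24.2
scene [168.9 262.6] 681.5 [ 0.4618 -0.3446  0.035 ] [np.float64(0.0347), np.float64(0.1136)] -25.7
scene [244.2 232.3] 891.5 [ 0.5114 -0.2014  0.035 ] [np.float64(0.0504), np.float64(0.1042)] 18.4
scene [179.5 184.2] 677.0 [ 0.3187 -0.2178  0.035 ] [np.float64(0.0483), np.float64(0.1202)] 132.9
top [396.  305.8] 629.5 [ 0.3164 -0.2108  0.05  ] [np.float64(0.0393), np.float64(0.088)] -49.0
top [452.1 241.8] 657.0 [ 0.4586 -0.3349  0.05  ] [np.float64(0.0415), np.float64(0.089)] -26.0
top [389.4 219.2] 553.0 [ 0.5059 -0.1941  0.05  ] [np.float64(0.0353), np.float64(0.0883)] -161.9
top [396.2 146.9] 502.5 [ 0.6687 -0.2084  0.05  ] [np.float64(0.0318), np.float64(0.0957)] -23.0
```

View pics/rack.png

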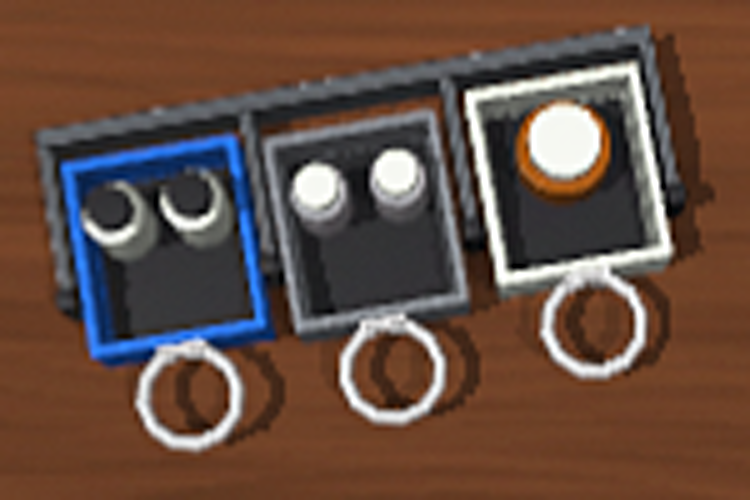

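View pics/hook.png

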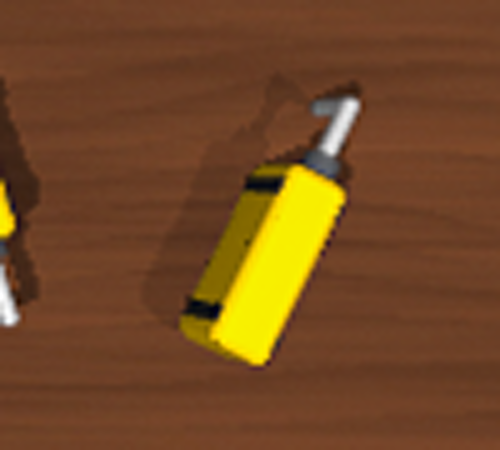

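The crops show the target hook's top face at crop px (300,168), (345,200), (265,365) and (217,343), with the prong toward (350,100), up and right. The blue ring is centred at about (190,395) in the rack crop, and the tray is turned about 9°.

```bash
python3 - <<'E'
from h import *
import pickle
D=pickle.load(open("d.pkl","rb"));T,S=D["top"],D["scene"]
P=np.array([(302,165),(346,198),(266,366),(217,345)])/5+[400,190]-.4
w=onz(T,P,.05);print("top face",w.round(4),w.mean(0).round(4))
ax=(w[0]+w[1]-w[2]-w[3])/2;print("len",np.linalg.norm(ax),"yaw",np.degrees(np.arctan2(ax[1],ax[0])))
# saturated bright top mask
h=cv2.cvtColor(T["image"],cv2.COLOR_RGB2HSV);m=cv2.inRange(h,(24,180,200),(34,255,255));m[:, :420]=0
k=max(cv2.findContours(m,0,2)[0],key=cv2.contourArea);q=cv2.minAreaRect(k);w=onz(T,cv2.boxPoints(q),.05);print("mask",w.mean(0).round(4),q)
e=max([w[1]-w[0],w[2]-w[1]],key=np.linalg.norm);print(np.degrees(np.arctan2(e[1],e[0])))
m=cv2.inRange(h,(24,180,200),(34,255,255));m=m
# bright mask centre in scene (same z faces): 
hs=cv2.cvtColor(S["image"],cv2.COLOR_RGB2HSV);ms=cv2.inRange(hs,(20,150,60),(36,255,255))
c=S["image"][225:315,140:230];c2=S["image"][140:240,360:460]
cv2.imwrite("pics/sc.png",np.hstack([cv2.resize(x,(400,400),interpolation=2) for x in(c[:90,:90],c2)])[:,:,::-1])
# tray blue
mb=cv2.inRange(h,(100,150,80),(125,255,255));mb[:, :215]=0;mb[:, 300:]=0
k=max(cv2.findContours(mb,0,2)[0],key=cv2.contourArea);q=cv2.minAreaRect(k);w=onz(T,cv2.boxPoints(q),.038);print("blue",w.round(4),w.mean(0).round(4))
R=np.array([(40,130),(645,30)])/5+[215,100];w=onz(T,R,.036);print("back wall",w.round(4),np.degrees(np.arctan2(*(w[1]-w[0])[[1,0]]))+90)
R=np.array([(68,308),(270,275),(470,243),(675,208)])/5+[215,100];w=onz(T,R,.0);print("mouth",w.round(4));w=onz(T,R,.036);print("mouth36",w.round(4))
R=np.array([(190,395),(392,370),(594,322)])/5+[214.6,99.6];print("rings",onz(T,R,.028).round(4))
E
```

```text
top face [[ 0.5013 -0.3529  0.05  ]
 [ 0.487  -0.3729  0.05  ]
 [ 0.412  -0.3365  0.05  ]
 [ 0.421  -0.3144  0.05  ]] [ 0.4553 -0.3442  0.05  ]
len 0.08617981581229431 yaw -25.710256152752486
mask [ 0.4565 -0.3415  0.05  ] ((454.9835510253906, 242.73397827148438), (12.340892791748047, 39.0262565612793), 25.820993423461914)
-26.081375873792133
blue [[0.6966 0.1784 0.038 ]
 [0.7123 0.0955 0.038 ]
 [0.6181 0.0768 0.038 ]
 [0.6025 0.159  0.038 ]] [0.6574 0.1274 0.038 ]
back wall [[ 0.711   0.1861  0.036 ]
 [ 0.7641 -0.0905  0.036 ]] 10.863803061441942
mouth [[ 0.6349  0.1782  0.    ]
 [ 0.6527  0.0828  0.    ]
 [ 0.6702 -0.0116  0.    ]
 [ 0.6894 -0.1088  0.    ]]
mouth36 [[ 0.6288  0.1697  0.036 ]
 [ 0.6459  0.0783  0.036 ]
 [ 0.6626 -0.0122  0.036 ]
 [ 0.681  -0.1054  0.036 ]]
rings [[ 0.5921  0.1151  0.028 ]
 [ 0.6056  0.0231  0.028 ]
 [ 0.6298 -0.0688  0.028 ]]
```

View pics/sc.png

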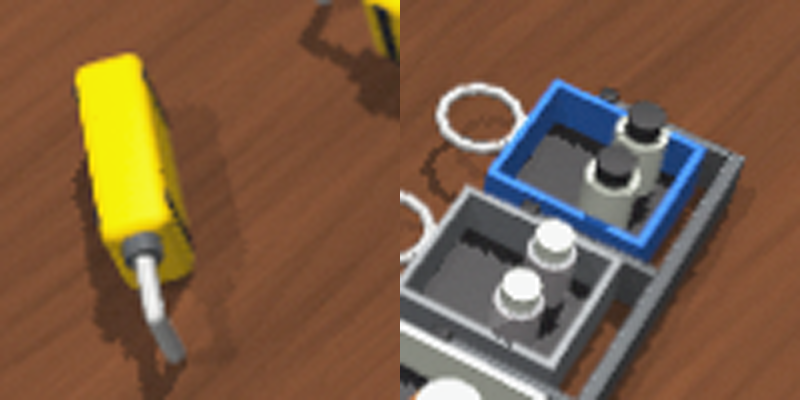

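The scene crop shows the hook's top-face corners at crop px (78,72), (140,55), (170,222) and (102,243). The blue ring is centred at (482,117).

```bash
python3 - <<'E'
from h import *
import pickle
D=pickle.load(open("d.pkl","rb"));T,S=D["top"],D["scene"]
A=np.array([(170,222),(102,243),(78,72),(140,55)])/(400/90)+[139.6,224.6]
B=np.array([(302,165),(346,198),(266,366),(217,345)])/5+[399.6,189.6]
for o in([0,1,2,3],[1,0,3,2]):
    print([tri(T,B[i],S,A[o[i]]) for i in range(4)])
print(tri(T,B.mean(0),S,A.mean(0)))
print("ring",tri(T,[252.6,178.6],S,[482/4-100+360-.4,117/4+140-.4]))
E
```

```text
[(array([ 0.50275467, -0.35172607,  0.04807279]), np.float64(0.004553464997365131)), (array([ 0.48760976, -0.37563312,  0.04136802]), np.float64(0.0021340054004639368)), (array([ 0.41277776, -0.33672461,  0.04540164]), np.float64(0.0037028239997549126)), (array([ 0.4228032 , -0.31341684,  0.04457127]), np.float64(0.007078138763505109))]
[(array([ 0.49511982, -0.36681998,  0.03857465]), np.float64(0.02163346050788191)), (array([ 0.49603755, -0.36004999,  0.05306253]), np.float64(0.02789701931451402)), (array([ 0.4221478 , -0.32243016,  0.05665882]), np.float64(0.028287709632599276)), (array([ 0.4141258 , -0.32747092,  0.03501667]), np.float64(0.01813867485854242))]
(array([ 0.45637708, -0.34473242,  0.04322423]), np.float64(0.004655087990857377))
ring (array([0.59222448, 0.11521869, 0.02811703]), np.float64(0.0004239946031382579))
```

Emit:
send_rows(deltas=[-0.74,-0.59,0.07,0,0,0.78,-1,-0.74,-0.59,0.07,0,0,0,-1,-0.74,-0.59,0.07,0,0,0,-1,-0.74,-0.59,0.07,0,0,0,-1,-0.74,-0.59,0.07,0,0,0,-1,-0.74,-0.59,0.07,0,0,0,-1,-0.74,-0.59,0.07,0,0,0,-1,-0.74,-0.59,0.07,0,0,0,-1], newtons=50)

```text
time_s: 0.77
eef_pos: [0.3392, 0.2359, 0.2087]
orientation: [0.224, 0.975, -0.0, -0.0]
ft_force: [1.1, 0.9, 0.4]
finger_gap: 1.004
```

Emit:
send_rows(deltas=[-0.74,-0.59,0.07,0,0,0,-1,-0.74,-0.59,0.07,0,0,0,-1,-0.74,-0.59,0.07,0,0,0,-1,-0.74,-0.59,0.07,0,0,0,-1,-0.51,-0.78,0,0,0,0,-1,-0.51,-0.78,0,0,0,0,-1,-0.51,-0.78,0,0,0,0,-1,-0.51,-0.78,0,0,0,0,-1])

```text
time_s: 1.43
eef_pos: [0.4227, -0.0488, 0.1976]
orientation: [0.225, 0.974, 0.0, -0.0]
ft_force: [1.2, 0.1, 0.2]
finger_gap: 1.001
```

Emit:
send_rows(deltas=[-0.51,-0.78,0,0,0,0,-1,-0.51,-0.78,0,0,0,0,-1,-0.51,-0.78,0,0,0,0,-1,-0.51,-0.78,0,0,0,0,-1,-0.51,-0.78,0,0,0,0,-1,-0.51,-0.78,0,0,0,0,-1,-0.3,-0.5,0,0,0,0,-1,0,0,0,0,0,0,-1])

```text
time_s: 2.1
eef_pos: [0.4532, -0.2965, 0.1965]
orientation: [0.226, 0.974, -0.0, -0.0]
ft_force: [-0.6, 0.5, -0.3]
finger_gap: 1.0
```

```bash
cat >> h.py <<'E'
def go(p,hd):
    "print tool-frame move (units) to TCP p with tool-x heading hd (deg)"
    s=r.get_state();M=Ro.from_quat(s["orientation"]).as_matrix();e=np.array(s["eef_pos"])
    h=np.radians(hd);G=np.array([[np.cos(h),np.sin(h),0],[np.sin(h),-np.cos(h),0],[0,0,-1]])
    print("t",round(s["time_s"],2),"tcp",e.round(4),"hd",np.degrees(np.arctan2(M[1,0],M[0,0])).round(2),"gap",round(s["finger_gap"],3),"F",np.round(s["ft_force"],1))
    print(" shift units",(M.T@(np.array(p)-e)/.04).round(2)," turn units",(Ro.from_matrix(M.T@G).as_rotvec(degrees=True)/5).round(2))
E
python3 - <<'E'
from h import *
go([.456,-.343,.013],154)
c=cam("wrist");save(c,"w1");import pickle;pickle.dump(c,open("w1.pkl","wb"))
print(proj(c,[[.456,-.343,.05]]))
E
```

```text
t 2.1 tcp [ 0.4532 -0.2965  0.1965] hd 153.85 gap 1.0 F [-0.6  0.5 -0.3]
 shift units [-0.58 -1.01  4.59]  turn units [-0.01 -0.01 -0.03]
[[280.97310225 203.7799825 ]]
```

View pics/w1.png

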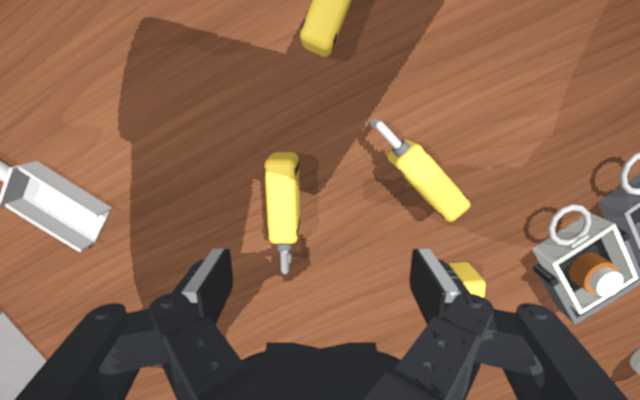

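The wrist view shows the target hook at about (282,200) with its prong at (285,265). The predicted centre was (281,204), so that agrees. I'll refine it with a mask.

```bash
python3 - <<'E'
from h import *
import pickle
c=pickle.load(open("w1.pkl","rb"));h=cv2.cvtColor(c["image"],cv2.COLOR_RGB2HSV);m=cv2.inRange(h,(22,120,150),(34,255,255));m[:,320:]=0;m[:130]=0
k=max(cv2.findContours(m,0,2)[0],key=cv2.contourArea);q=cv2.minAreaRect(k);b=cv2.boxPoints(q)
w=onz(c,b,.05);print(b.round(1),w.round(4),w.mean(0))
for i in(0,1):
    e=w[i+1]-w[i];print(np.linalg.norm(e),np.degrees(np.arctan2(e[1],e[0])))
# prong top bend
print("shaft px z=.04",onz(c,[[285,247],[285,272]],.04).round(4))
T=pickle.load(open("d.pkl","rb"))["top"];print(tri(c,b.mean(0),T,[454.98,242.73]))
E
```

```text
[[263.9 153.4]
 [296.9 152.3]
 [299.9 242.7]
 [266.9 243.8]] [[ 0.4044 -0.3337  0.05  ]
 [ 0.4173 -0.3051  0.05  ]
 [ 0.5022 -0.3456  0.05  ]
 [ 0.4883 -0.3771  0.05  ]] [ 0.45304194 -0.34036335  0.05      ]
0.03138582094015863 65.69329312619004
0.09410004000125632 -25.542166802604317
shaft px z=.04 [[ 0.5037 -0.3653  0.04  ]
 [ 0.5308 -0.3798  0.04  ]]
(array([ 0.45512792, -0.34468545,  0.03656863]), np.float64(0.0038737051889642755))
```

Emit:
send_rows(deltas=[-0.29,-0.5,0.6,0,0,0,-1,-0.29,-0.51,0.8,0,0,0,-1,0,0,0.9,0,0,0,-1,0,0,0.9,0,0,0,-1,0,0,0.7,0,0,0,-1,0,0,0.4,0,0,0,-1,0,0,0.2,0,0,0,-1,0,0,0,0,0,0,-1])

```text
time_s: 2.82
eef_pos: [0.4557, -0.337, 0.0162]
orientation: [0.224, 0.975, 0.001, -0.001]
ft_force: [-0.1, 0.2, 1.0]
finger_gap: 1.001
```

```bash
python3 - <<'E'
from h import *
go([.456,-.343,.013],154)
E
```

```text
t 2.82 tcp [ 0.4557 -0.337   0.0162] hd 154.1 gap 1.001 F [-0.1  0.2  1. ]
 shift units [-0.07 -0.13  0.08]  turn units [ 0.01 -0.04  0.02]
```

Emit:
send_rows(deltas=[-0.07,-0.13,0.05,0,0,0,-1,0,0,0,0,0,0,1,0,0,0,0,0,0,1,0,0,0,0,0,0,1,0,0,0,0,0,0,1,0,0,0,0,0,0,1,0,0,0,0,0,0,1,0,0,0,0,0,0,1])

```text
time_s: 3.48
eef_pos: [0.4569, -0.3447, 0.0164]
orientation: [0.225, 0.974, -0.0, 0.001]
ft_force: [-0.7, 1.4, 6.9]
finger_gap: 0.345
```

Emit:
send_rows(deltas=[0,0,-0.2,0,0,0,1,0,0,-0.4,0,0,0,1,0,0,-0.6,0,0,0,1,0,0,-0.6,0,0,0,1,0,0,-0.6,0,0,0,1,0,0,-0.4,0,0,0,1,0,0,-0.2,0,0,0,1,0,0,0,0,0,0,1])

```text
time_s: 4.15
eef_pos: [0.4571, -0.345, 0.1375]
orientation: [0.224, 0.974, -0.001, 0.001]
ft_force: [-0.2, -0.8, -3.0]
finger_gap: 0.344
```

```bash
python3 - <<'E'
from h import *
import pickle
go([.456,-.343,.013],154)
D=[cam(n) for n in("wrist","top","scene")];pickle.dump(D,open("g.pkl","wb"))
w=D[0];s=D[2]
p=proj(D[2],[r.get_state()["eef_pos"]])[0].astype(int);print(p)
a=w["image"][60:400];x,y=np.clip(p-[70,75],0,[500,250]);b=cv2.resize(s["image"][y:y+150,x:x+140],(320,340),interpolation=2)
print(x,y)
cv2.imwrite("pics/g.png",np.hstack([a[:,100:560],b])[:,:,::-1])
E
```

```text
t 4.15 tcp [ 0.4571 -0.345   0.1375] hd 154.05 gap 0.344 F [-0.2 -0.8 -3. ]
 shift units [0.06 0.04 3.11]  turn units [-0.01  0.03  0.01]
[152 230]
82 155
```

View pics/g.png

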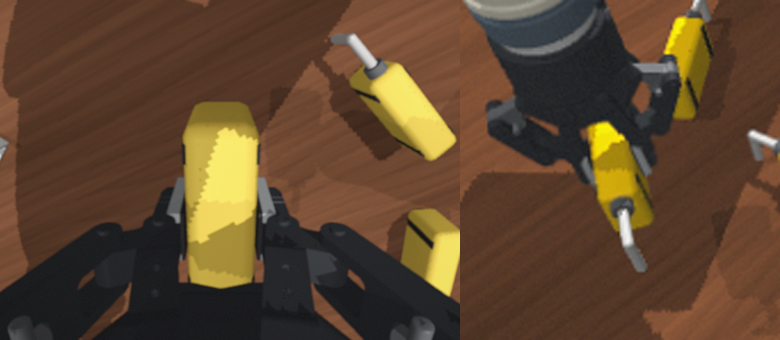

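The hook is held. In the wrist crop the handle is between the pads and straight. In the scene crop the prong tip is at (640,268), about (161,273) in the full picture. I'll check the tip's position and plan the carry.

```bash
python3 - <<'E'
from h import *
import pickle
D=pickle.load(open("g.pkl","rb"));s=D[2];e=np.array(r.get_state()["eef_pos"])
t=onz(s,[[160.7,273]],e[2]-.0134)[0]
h=np.radians(154.05);hx=np.array([np.cos(h),np.sin(h),0]);hy=np.array([np.sin(h),-np.cos(h),0])
print("tip",t,"rel fwd",-(t-e)@hx,"lat y",(t-e)@hy)
print(proj(s,[e-hx*.08+[0,0,-.0134]]),proj(D[1],[e-hx*.08+[0,0,-.0134],e-hx*.08+[0,0,.024]]))
q=proj(D[1],[e-hx*.08])[0].astype(int);x,y=q-[40,40]
cv2.imwrite("pics/tp.png",cv2.resize(D[1]["image"][y:y+80,x:x+80],(480,480),interpolation=2)[:,:,::-1]);print(x,y)
E
```

```text
tip [ 0.52743053 -0.37965683  0.12107673] rel fwd 0.07967983608144864 lat y -0.0007947019647678592
[[161.2072107  273.02468335]] [[486.04428491 209.47720039]
 [494.86386677 208.64470036]]
449 169
```

View pics/tp.png

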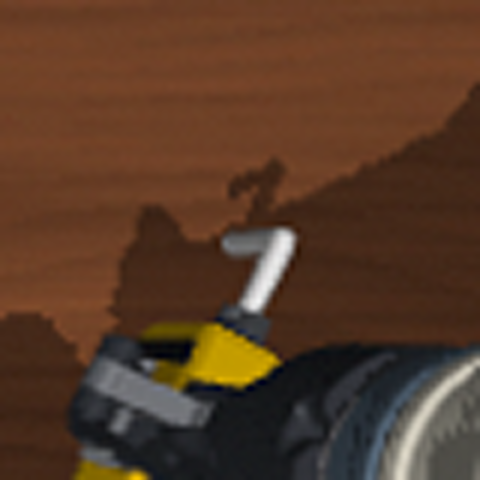

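The tip in the top view is at about (487,209.5), against a predicted (486,209.5). So the hook sits in the hand as planned, with the tip 80 mm ahead of and 13 mm below the TCP.

Emit:
send_rows(deltas=[0,0,0,0,0,-0.92,1,0,0,0,0,0,-0.92,1,0,0,0,0,0,-0.92,1,0,0,0,0,0,-0.92,1,0,0,0,0,0,-0.92,1,0,0,0,0,0,-0.92,1,0,0,0,0,0,-0.92,1,0,0,0,0,0,-0.92,1])

```text
time_s: 4.97
eef_pos: [0.4561, -0.344, 0.134]
orientation: [-0.097, 0.995, 0.001, -0.001]
ft_force: [-0.2, 0.5, -1.0]
finger_gap: 0.343
```

Emit:
send_rows(deltas=[-0.1,0.3,0,0,0,0,1,-0.25,0.76,0,0,0,0,1,-0.25,0.76,0,0,0,0,1,-0.25,0.76,0,0,0,0,1,-0.25,0.76,0,0,0,0,1,-0.25,0.76,0,0,0,0,1,-0.25,0.76,0,0,0,0,1,-0.25,0.76,0,0,0,0,1])

```text
time_s: 5.63
eef_pos: [0.4861, -0.1075, 0.1347]
orientation: [-0.093, 0.996, 0.0, -0.001]
ft_force: [0.1, -0.6, -2.8]
finger_gap: 0.342
```

Emit:
send_rows(deltas=[-0.25,0.76,0,0,0,0,1,-0.25,0.76,0,0,0,0,1,-0.25,0.76,0,0,0,0,1,-0.25,0.76,0,0,0,0,1,-0.25,0.76,0,0,0,0,1,-0.2,0.6,0,0,0,0,1,-0.1,0.4,0,0,0,0,1,0,0,0,0,0,0,1])

```text
time_s: 6.3
eef_pos: [0.5106, 0.0938, 0.1346]
orientation: [-0.095, 0.995, 0.001, -0.001]
ft_force: [-0.5, -0.3, -2.0]
finger_gap: 0.347
```

```bash
python3 - <<'E'
from h import *
go([.5137,.0999,.06],191)
E
```

```text
t 6.3 tcp [0.5106 0.0938 0.1346] hd -169.07 gap 0.347 F [-0.5 -0.3 -2. ]
 shift units [-0.11  0.13  1.87]  turn units [ 0.01 -0.02 -0.01]
```

Emit:
send_rows(deltas=[-0.05,0.07,0.3,0,0,0,1,-0.06,0.06,0.4,0,0,0,1,0,0,0.4,0,0,0,1,0,0,0.3,0,0,0,1,0,0,0.2,0,0,0,1,0,0,0.1,0,0,0,1,0,0,0,0,0,0,1])

```text
time_s: 6.88
eef_pos: [0.5143, 0.0962, 0.0667]
orientation: [-0.094, 0.996, 0.0, -0.001]
ft_force: [-0.2, -0.3, -3.0]
finger_gap: 0.343
```

```bash
python3 - <<'E'
from h import *
go([.5137,.0999,.022],191)
t,s=cam("top"),cam("scene");st=r.get_state();M=Ro.from_quat(st["orientation"]).as_matrix();e=np.array(st["eef_pos"])
tip=e+M@[-.08,0,.0134];print("tip",tip);print(proj(t,[tip,[.5922,.1152,.028]]),proj(s,[tip,[.5922,.1152,.028]]))
a=cv2.resize(t["image"][140:210,220:290],(400,400),interpolation=2);b=cv2.resize(s["image"][135:205,345:415],(400,400),interpolation=2)
cv2.imwrite("pics/r1.png",np.hstack([a,b])[:,:,::-1])
E
```

```text
t 6.88 tcp [0.5143 0.0962 0.0667] hd -169.2 gap 0.343 F [-0.2 -0.3 -3. ]
 shift units [-0.    0.09  1.12]  turn units [ 0.   -0.02 -0.04]
tip [0.59375685 0.11124226 0.05461985]
[[252.39146563 176.36888725]
 [252.54997272 178.5508502 ]] [[380.69079178 161.97152179]
 [379.98301952 168.8993791 ]]
```

View pics/r1.png

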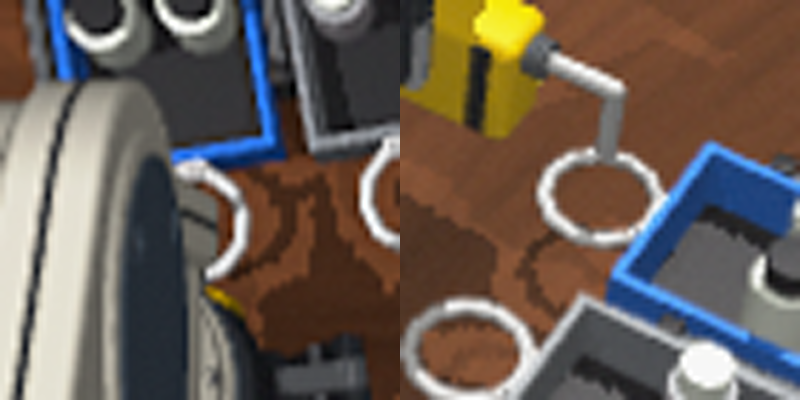

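In the scene crop the tip is at (607,155), which is (381,162) in full and agrees with the prediction to under 1 px. It hangs over the ring. I'll correct y by about 4 mm and lower it.

Emit:
send_rows(deltas=[0,0.05,0,0,0,0,1,0,0.05,0,0,0,0,1,0,0,0.2,0,0,0,1,0,0,0.3,0,0,0,1,0,0,0.3,0,0,0,1,0,0,0.2,0,0,0,1,0,0,0.1,0,0,0,1,0,0,0,0,0,0,1])

```text
time_s: 7.65
eef_pos: [0.5138, 0.1003, 0.0228]
orientation: [-0.095, 0.996, 0.0, -0.001]
ft_force: [-0.1, -0.5, -1.5]
finger_gap: 0.343
```

```bash
python3 - <<'E'
from h import *
go([.5137,.0999,.022],191)
s=cam("scene");st=r.get_state();M=Ro.from_quat(st["orientation"]).as_matrix();e=np.array(st["eef_pos"])
tip=e+M@[-.08,0,.0134];print("tip",tip)
cv2.imwrite("pics/r2.png",cv2.resize(s["image"][135:205,345:415],(400,400),interpolation=2)[:,:,::-1])
E
```

```text
t 7.65 tcp [0.5138 0.1003 0.0228] hd -169.15 gap 0.343 F [-0.1 -0.5 -1.5]
 shift units [ 0.   -0.01  0.02]  turn units [ 0.   -0.02 -0.03]
tip [0.59268002 0.11536313 0.00995711]
```

View pics/r2.png

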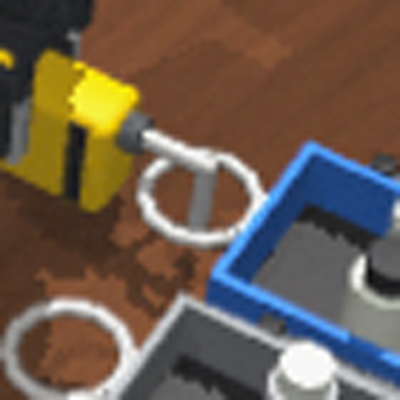

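The prong is inside the ring in the crop, at (200,210). Now I'll drag along tool +x.

Emit:
send_rows(deltas=[0.1,0,0,0,0,0,1,0.12,0,0,0,0,0,1,0.14,0,0,0,0,0,1,0.16,0,0,0,0,0,1,0.16,0,0,0,0,0,1,0.16,0,0,0,0,0,1,0.16,0,0,0,0,0,1,0.16,0,0,0,0,0,1])

```text
time_s: 8.37
eef_pos: [0.4684, 0.0914, 0.0239]
orientation: [-0.095, 0.996, 0.0, 0.0]
ft_force: [3.0, 1.2, -1.0]
finger_gap: 0.345
```

Emit:
send_rows(deltas=[0.16,0,0,0,0,0,1,0.16,0,0,0,0,0,1,0.16,0,0,0,0,0,1,0.16,0,0,0,0,0,1,0.16,0,0,0,0,0,1,0.16,0,0,0,0,0,1,0.16,0,0,0,0,0,1,0.16,0,0,0,0,0,1])

```text
time_s: 9.03
eef_pos: [0.418, 0.0818, 0.0237]
orientation: [-0.095, 0.996, -0.0, 0.0]
ft_force: [3.9, 0.7, -0.1]
finger_gap: 0.347
```

Emit:
send_rows(deltas=[0.14,0,0,0,0,0,1,0.12,0,0,0,0,0,1,0.08,0,0,0,0,0,1,0.04,0,0,0,0,0,1,0,0,0,0,0,0,1,0,0,0,0,0,0,1])

```text
time_s: 9.53
eef_pos: [0.403, 0.079, 0.0235]
orientation: [-0.095, 0.996, 0.0, -0.001]
ft_force: [1.1, 0.6, -1.2]
finger_gap: 0.342
```

```bash
python3 - <<'E'
from h import *
go([.406,.079,.022],191)
s=cam("scene");save(s,"a1");t=cam("top")
st=r.get_state();M=Ro.from_quat(st["orientation"]).as_matrix();e=np.array(st["eef_pos"])
print("tip",e+M@[-.08,0,.0134])
cv2.imwrite("pics/a1c.png",np.hstack([cv2.resize(s["image"][110:290,290:470],(400,400),interpolation=2),cv2.resize(t["image"][90:250,200:360],(400,400),interpolation=2)])[:,:,::-1])
E
```

```text
t 9.53 tcp [0.403  0.079  0.0235] hd -169.15 gap 0.342 F [ 1.1  0.6 -1.2]
 shift units [-0.07 -0.01  0.04]  turn units [ 0.   -0.01 -0.03]
tip [0.48158306 0.09410996 0.00992246]
```

View pics/a1c.png

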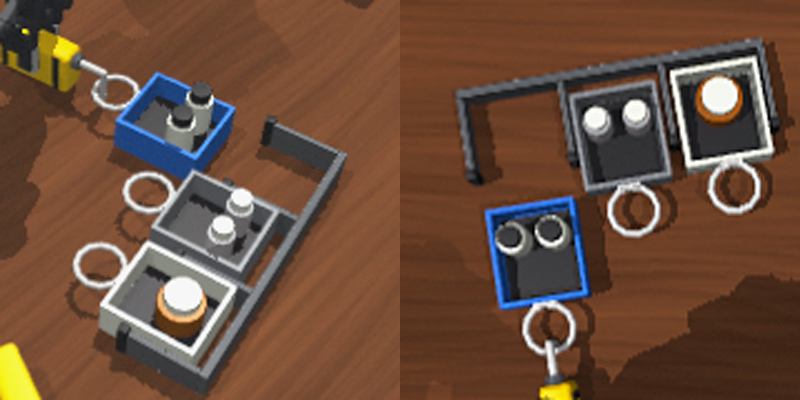

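The top crop shows the blue tray fully in front of the mouth with a visible gap, and grey and white still in their lanes. I'll slacken the prong 8 mm, lift it straight out and carry the hook to the right.

Emit:
send_rows(deltas=[-0.1,0,0,0,0,0,1,-0.12,0,0,0,0,0,1,0,0,0,0,0,0,1,0,0,-0.2,0,0,0,1,0,0,-0.4,0,0,0,1,0,0,-0.6,0,0,0,1,0,0,-0.6,0,0,0,1,0,0,-0.3,0,0,0,1])

```text
time_s: 10.3
eef_pos: [0.4127, 0.0807, 0.1105]
orientation: [-0.095, 0.996, -0.0, 0.001]
ft_force: [0.0, -0.0, -1.6]
finger_gap: 0.344
```

Emit:
send_rows(deltas=[0.15,-0.2,0,0,0,0,1,0.3,-0.6,0,0,0,0,1,0.3,-0.6,0,0,0,0,1,0.3,-0.6,0,0,0,0,1,0.3,-0.6,0,0,0,0,1,0.2,-0.5,0,0,0,0,1,0.1,-0.3,0,0,0,0,1,0,0,0,0,0,0,1])

```text
time_s: 10.97
eef_pos: [0.3719, -0.0673, 0.1072]
orientation: [-0.093, 0.996, -0.0, -0.001]
ft_force: [1.0, 0.2, -1.4]
finger_gap: 0.348
```

```bash
python3 - <<'E'
from h import *
go([.37,-.07,.0165],191)
s=cam("scene");save(s,"b1")
E
```

```text
t 10.97 tcp [ 0.3719 -0.0673  0.1072] hd -169.31 gap 0.348 F [ 1.   0.2 -1.4]
 shift units [ 0.06 -0.06  2.27]  turn units [-0.   -0.01 -0.06]
```

View pics/b1.png

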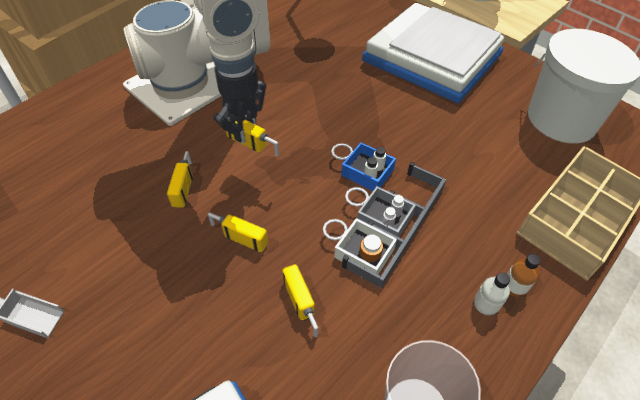

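The hook is out of the ring, held near (245,135). The blue tray at (368,165) is clear, the other trays haven't moved, and there is bench free below the hook. Lowering.

Emit:
send_rows(deltas=[0,0,0.3,0,0,0,1,0,0,0.5,0,0,0,1,0,0,0.5,0,0,0,1,0,0,0.4,0,0,0,1,0,0,0.25,0,0,0,1,0,0,0.15,0,0,0,1,0,0,0.07,0,0,0,1,0,0,0,0,0,0,1])

```text
time_s: 11.68
eef_pos: [0.3726, -0.0648, 0.0205]
orientation: [-0.095, 0.995, 0.0, -0.0]
ft_force: [-0.3, 0.2, -1.5]
finger_gap: 0.341
```

Emit:
send_rows(deltas=[0,0,0.04,0,0,0,1,0,0,0.03,0,0,0,1,0,0,0.02,0,0,0,1,0,0,0,0,0,0,1])

```text
time_s: 12.02
eef_pos: [0.3731, -0.0653, 0.0175]
orientation: [-0.095, 0.996, -0.0, 0.0]
ft_force: [-1.2, -0.1, -2.0]
finger_gap: 0.345
```

Emit:
send_rows(deltas=[0,0,0.02,0,0,0,1,0,0,0.02,0,0,0,1,0,0,0,0,0,0,1])

```text
time_s: 12.27
eef_pos: [0.3731, -0.0654, 0.0163]
orientation: [-0.095, 0.996, -0.0, 0.0]
ft_force: [-3.8, 1.1, 12.7]
finger_gap: 0.346
```

Contact at z = 0.0163, the same height as at the grasp. I'll release by opening partly first, then fully, and rise.

Emit:
send_rows(deltas=[0,0,0,0,0,0,0,0,0,0,0,0,0,-0.3,0,0,0,0,0,0,-0.6,0,0,0,0,0,0,-1,0,0,0,0,0,0,-1,0,0,0,0,0,0,-1,0,0,0,0,0,0,-1,0,0,0,0,0,0,-1])

```text
time_s: 12.93
eef_pos: [0.3729, -0.0653, 0.0156]
orientation: [-0.095, 0.996, 0.0, -0.0]
ft_force: [-0.6, -0.4, -0.2]
finger_gap: 1.0
```

Emit:
send_rows(deltas=[0,0,-0.2,0,0,0,-1,0,0,-0.5,0,0,0,-1,0,0,-0.8,0,0,0,-1,0,0,-0.8,0,0,0,-1,0,0,-0.8,0,0,0,-1,0,0,-0.6,0,0,0,-1,0,0,-0.3,0,0,0,-1,0,0,0,0,0,0,-1])

```text
time_s: 13.6
eef_pos: [0.374, -0.0657, 0.1788]
orientation: [-0.095, 0.996, -0.001, 0.002]
ft_force: [0.6, 0.7, -1.2]
finger_gap: 1.0
```

```bash
python3 - <<'E'
from h import *
go([.37,-.07,.165],191)
s=cam("scene");t=cam("top");save(t,"c1t")
h=cv2.cvtColor(t["image"],cv2.COLOR_RGB2HSV);mb=cv2.inRange(h,(100,150,80),(125,255,255));mb[:, :215]=0;mb[:,300:]=0
mb[300:]=0
k=max(cv2.findContours(mb,0,2)[0],key=cv2.contourArea);w=onz(t,cv2.boxPoints(cv2.minAreaRect(k)),.038);print("blue",w.round(4),w.mean(0).round(4))
cv2.imwrite("pics/c1.png",np.hstack([cv2.resize(s["image"][80:290,180:390],(400,400),interpolation=2),cv2.resize(t["image"][90:330,180:420],(400,400),interpolation=2)])[:,:,::-1])
E
```

```text
t 13.6 tcp [ 0.374  -0.0657  0.1788] hd -169.14 gap 1.0 F [ 0.6  0.7 -1.2]
 shift units [ 0.12 -0.09  0.35]  turn units [-0.03  0.05 -0.03]
blue [[0.6011 0.1576 0.038 ]
 [0.6159 0.0758 0.038 ]
 [0.5257 0.0589 0.038 ]
 [0.5111 0.14   0.038 ]] [0.5634 0.1081 0.038 ]
```

The viewer's limit is reached, so I'll check the hook by numbers from the saved pictures.

```bash
python3 - <<'E'
from h import *
s=cam("scene");w=cam("wrist");a=np.radians(10.9);f=np.array([np.cos(a),np.sin(a),0]);l=np.array([-f[1],f[0],0]);C=np.array([.3731,-.0654,0])
box=np.array([C+f*i+l*j+[0,0,z] for i in(-.045,.045) for j in(-.015,.015) for z in(0,.05)])
for n,c in(("scene",s),("wrist",w)):
    h=cv2.cvtColor(c["image"],cv2.COLOR_RGB2HSV);m=cv2.inRange(h,(20,110,50),(36,255,255))
    p=proj(c,box);H=cv2.convexHull(p.astype(np.float32).round().astype(int));e=np.zeros(m.shape,np.uint8);cv2.fillPoly(e,[H],255)
    d=cv2.dilate(e,np.ones((31,31)));print(n,"expected",(e>0).sum(),"yellow inside",((e>0)&(m>0)).sum(),"yellow just outside",((d>0)&(e==0)&(m>0)).sum(),p.mean(0))
    q=proj(c,np.array([C+f*.07+[0,0,.04],C+f*.08+[0,0,.015]])).astype(int);print("shaft,prong px",q.tolist(),[c["image"][y,x].tolist() if 0<=y<400 and 0<=x<640 else None for x,y in q])
E
```

```text
scene expected 1044 yellow inside 793 yellow just outside 0 [251.38520321 161.65121569]
shaft,prong px [[276, 170], [280, 179]] [[211, 211, 208], [110, 109, 108]]
wrist expected 3460 yellow inside 1093 yellow just outside 25 [320.70349781 179.97687587]
shaft,prong px [[320, 252], [320, 249]] [[250, 250, 248], [251, 250, 248]]
```

```bash
python3 - <<'E'
from h import *
w=cam("wrist")
for x in(305,320,335): print(x,[w["image"][y,x].tolist() for y in range(110,260,15)])
h=cv2.cvtColor(w["image"],cv2.COLOR_RGB2HSV);m=cv2.inRange(h,(18,70,40),(40,255,255));m[:90]=0;m[280:]=0;m[:,:250]=0;m[:,400:]=0
k=max(cv2.findContours(m,0,2)[0],key=cv2.contourArea);print(cv2.contourArea(k),cv2.minAreaRect(k))
E
```

```text
305 [[178, 124, 91], [186, 131, 95], [241, 212, 98], [255, 226, 110], [255, 230, 109], [250, 221, 102], [241, 212, 96], [202, 176, 84], [133, 91, 66], [129, 88, 64]]
320 [[179, 125, 91], [186, 130, 96], [255, 255, 144], [255, 255, 159], [255, 255, 158], [255, 255, 158], [255, 255, 156], [255, 255, 155], [243, 213, 101], [251, 250, 249]]
335 [[193, 137, 101], [186, 130, 95], [255, 245, 119], [255, 255, 128], [255, 255, 129], [255, 255, 128], [255, 253, 124], [255, 228, 111], [166, 116, 83], [159, 109, 79]]
3223.5 ((320.0, 181.5), (99.0, 34.0), 90.0)
```

It was glare on the handle. With a wider mask it is a 99 x 34 px block at (320,181), as expected, and the shaft is straight ahead. The hook is upright.

```bash
python3 -c "
from station import r
print(r.hand_in(), r.get_state()['time_s'])"
```

```text
the job is handed in; nothing more can be done
the job is handed in; nothing more can be done
```

I gripped the hook farthest to the robot's right and dropped its prong into the blue tray's ring. I dragged the tray about 95 mm out of its lane, lifted the prong out and stood the hook upright on open bench at about (0.373, -0.065). I then opened the gripper and raised it clear. The job was handed in at about 14 s of robot time.

**Last checks:**
- **Blue tray:** its centre measured (0.563, 0.108), with its rear edge roughly 30 mm in front of the mouth.
- **White and grey trays:** they looked unmoved in the last pictures I viewed, taken just after the drag and lift. I did not measure them again after that.
- **Hook:** upright where it was released, and about 0.15 m or more from the tray and its ring. This rests on numbers from the scene and wrist cameras, because the 12-picture limit stopped the final view.
- **One disagreement:** the first wrist colour check found only 1093 of about 3460 expected yellow pixels. That was glare on the handle, and a wider mask found the full handle, 99 x 34 px, in the expected place.
- **Forces:** the highest wrist force I saw was about 13 N, when setting the hook down.

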